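# Uncap the long lens in the timing hut

## Task

The timing camera is about to get its long lens: lift the cap off the tall white lens by its orange handle and lay it gently, handle up, wholly on the green mat without dropping it. The white lens must stay standing upright where it is, and the short black lens must stay where it is with its own cap on.

Things in the scene. Friction and masses are not known exactly. Their poses are not given: they have to be found in the camera images.
- long_cap_grip (a point): Loose 50 g cap on the tall white lens: black cup 66 mm across, 19 high, open below, 2 mm play, skirt 14 mm down over the lens; on its flat top an orange handle bar 40 long, 14 thick, 30 tall. Point: in the bar's middle, 22 mm above the flat top, 8 below the bar's top, 41 above the cap's rim. x along the bar, y across it (pinch this way), z up.
- long_lens: Tall lens, white barrel, red ring near the foot, black rubber band, standing loose, front upwards: 150 mm high without cap (185 to the top of the cap's handle), foot 88 mm across, barrel 76, neck under the cap 55; about 0.75 kg. Origin: centre of its underside, z up along the barrel.
- mat_top (a point): Centre of the upper face of the fixed green square mat, 170 x 170 mm, 4 mm thick, lying on the table. x and y run parallel to its sides, z up.
- short_cap_grip (a point): Identical cap on the short black lens (85 mm high, foot 88 across, 120 mm to the top of the handle), which stands loose on the table; a bystander that stays capped. Point in the middle of its orange bar, 41 mm above the cap's rim; axes as for the other cap.
Not all that is in view belongs to the job. What is shaped like the part that bears long_cap_grip but blue or brown is not meant.

How it is judged:
By the outcome, as a careful person would: the job done as asked, in the order asked, and still so for the second after the job is handed in, with the robot touching nothing.
It also fails if it takes over 43 s, if anything falls off the work surface, if the arm or the gripper's body presses on something with over 40 N, if the wrist force passes 120 N, or if a joint passes its speed limit or range.

## Robot

A 6-joint arm with a two-finger parallel gripper is mounted at the origin on the work surface. World frame = base frame: x ahead of the robot, y to its left, z up, the work surface at z = 0. Lengths are in mm, angles in rad, forces in N, time in s.
With the tool pointing down it reaches from about 375 to 900 mm from the base axis. Payload 3.1 kg.
Tool frame: the origin (TCP) lies at the very end of the fingers, on their centre line; the grasp point (between the pads) lies manip.grasp_offset behind it (manip.grasp_offset is the distance from the TCP to the grasp point, in mm); z points along the fingers, x is the direction in which the jaws open and shut, and the axes are right-handed (so a half turn about z gives the same grasp; the last joint's range is limited). The gripper opens to 87 mm and grips with 3 to 60 N. Pads are 19 mm wide; open, the fingers measure 117 mm over their backs; the gripper's body (75 mm by 190 mm) begins 51 mm behind the grasp point.
Start: joints at [-1.411, 0.527, 1.433, -0, 1.181, -0.178], TCP at [207.744, -589.44, 222.548] pointing down, gripper open.
Joint ranges: [-3.08, 3.08], [-0.75, 2.2], [0.22, 2.44], [-1.43, 4.57], [0, 2.65], [-2.85, 2.85]. Speed limits (rad/s): [2.79, 2.79, 3.14, 3.14, 3.14, 3.14].

## Interface

Orientations are given as a 3x3 rotation matrix whose columns are the frame's x, y, z axes.
In Python, from station import manip, eyes gives the robot as it stands.
- The arm moves only by the tool carry_out, never from a script. Its argument "steps" is one flat list of numbers, 7 for each row, row after row: the shift along the tool's x, y, z in m, then the turn, a rotation vector about the tool's x, y, z in degrees, then the opening, from -1 (shut) to 1 (fully open). In form: [x, y, z, wx, wy, wz, gripper, x, y, z, wx, wy, wz, gripper, ...]. A call has 1 to 20 rows; each row is the pose to reach, as a shift and turn from the pose commanded when the call began, along the tool's axes at that moment; what a row does not reach only later rows make up. A row lasts 1/8 s, in which the tool goes at most 62.5 mm and 10.7 degrees, less where a joint would pass 70% of its speed; a pose out of reach is approached as far as the arm can. A call with a gripper value outside its range is refused whole. The fingers move at their own pace and stop on an object; "newtons" is the grip in N (left out, the last holds). Time passes only in rows, so rows that repeat a pose let the fingers close. It gives the time, the measured TCP pose, the force and the opening at its end, in the units of the state.
- manip.get_obs(): the state, without advancing time (a new reading comes with each control period).
- eyes.read_camera(name): name is "scene" or "side" or "wrist"; returns (picture, depth): 480x640x3 uint8, red, green, blue; 480x640 float32, mm along the optical axis (not along the pixel's ray), 0 where there is no reading.
- eyes.camera_info(name): a dict with "mtx" (3x3 intrinsics, pixels), "R" (3x3) and "t" (3): a world point X has camera coordinates R X + t; the wrist camera has in their place "T_tool_cam" (4x4, takes a point from camera to tool coordinates, whose origin is the TCP and whose axes are the tool frame's). Camera axes: x right, y down, z forward; pixel columns grow to the right and rows downward; lengths in mm; the calibration is good to about 2 mm. A picture is of the moment at which its call begins: read the wrist's pose just before it. camera_info takes no time and is no camera call.
- manip.job_done(): hands the job in, once; it reports no verdict.
The state is a dict: "time_s": time; "joints": joint angles; "dq": joint speeds; "joint_efforts": joint torques, N m; "position": TCP position; "ee_rot": TCP orientation; "force": force on the tool from outside, world axes, zero at the start; "torque": the same for the moment, N m; "grip_width": finger opening in mm.
Only numpy, scipy, OpenCV 4.12 (cv2) and the standard library are available. Lean on these libraries where they do the work, as an engineer would, in place of code of your own. Each camera call takes 0.05 s, during which the arm holds its last target. There are 200 camera calls.

## Working session

There is one attempt and no reset: what is moved stays moved. The work goes in short steps, Python scripts to look and compute and a tool call to move; the robot and the scene stay as the last step left them, time stands still between calls to the robot, and variables do not carry over. Pictures are saved under pics/ and viewed, about 8 in all and at most 12, crops included, and the job is handed in when it is done.

Besides the shell and the picture viewer there is one more tool, called after "Call:" as name(argument=value, ...), one argument or row to a line, values as JSON. carry_out: Moves the arm, as the interface text tells. Its arguments: {"type":"object","properties":{"steps":{"type":"array","items":{"type":"number"}},"newtons":{"type":"number"}},"required":["steps"]}

```bash
mkdir -p pics; ls
cat > h.py <<'E'
import numpy as np, cv2
from station import manip, eyes
def snap(n, f):
    o=manip.get_obs(); p,d=eyes.read_camera(n); cv2.imwrite(f,cv2.cvtColor(p,cv2.COLOR_RGB2BGR)); np.savez(f.replace('.png','.npz'),p=p,d=d,pos=o['position'],rot=o['ee_rot'])
    return p,d,o
def cam(n,o=None):
    c=eyes.camera_info(n); K=np.array(c['mtx'])
    if 'R' in c: R=np.array(c['R']); t=np.array(c['t']); return K,R.T,-R.T@t
    T=np.array(c['T_tool_cam']); A=np.array(o['ee_rot']); return K,A@T[:3,:3],A@T[:3,3]+np.array(o['position'])
def world(K,Rw,C,u,v,d): # depth to points
    u,v,d=map(np.asarray,(u,v,d)); P=np.linalg.inv(K)@np.stack([u,v,np.ones_like(u)]).astype(float)*d
    return (Rw@P).T+C
def plane(K,Rw,C,u,v,z):
    r=Rw@np.linalg.inv(K)@np.array([u,v,1.]); return C+r*(z-C[2])/r[2]
E
python3 - <<'E'
from h import *
ims=[snap(n,f'pics/a_{n}.png')[0] for n in('scene','side')]
p,d,o=snap('wrist','pics/a_wrist.png')
print(o['time_s'],o['position'],np.round(o['ee_rot'],3),o['grip_width'],manip.grasp_offset,o['force'])
for n in('scene','side'): print(cam(n))
print(eyes.camera_info('wrist'))
E
```

```text
pics
0.1 [ 207.66305182 -588.77831495  221.66526264] [[ 0.332 -0.943 -0.   ]
 [-0.943 -0.332  0.002]
 [-0.002 -0.    -1.   ]] 86.81772657863478 18.700000000000003 [0.71793549 0.2821031  0.04532054]
(array([[455.46553094,   0.        , 321.59061564],
       [  0.        , 455.46553094, 236.2278786 ],
       [  0.        ,   0.        ,   1.        ]]), array([[ 0.54142274,  0.68296178, -0.49033113],
       [ 0.84073946, -0.44279493,  0.31159239],
       [-0.00431045, -0.58094394, -0.81393216]]), array([ 971.65711546, -321.25108108,  897.67750438]))
(array([[474.79101629,   0.        , 328.18637583],
       [  0.        , 474.79101629, 245.4993133 ],
       [  0.        ,   0.        ,   1.        ]]), array([[-0.83797294, -0.28860033,  0.46315353],
       [-0.54570661,  0.43946621, -0.71349404],
       [ 0.00237429, -0.85063465, -0.5257519 ]]), array([ 64.95312449, 637.44559188, 636.02875725]))
{'mtx': array([[408.31000492,   0.        , 320.54975481],
       [  0.        , 408.31000492, 239.61309791],
       [  0.        ,   0.        ,   1.        ]]), 'T_tool_cam': array([[ 9.99999998e-01, -2.07583484e-05,  6.13931530e-05,
         1.27444278e+00],
       [ 4.71870990e-06,  9.68121223e-01,  2.50482130e-01,
        -6.81118345e+01],
       [-6.46356097e-05, -2.50482129e-01,  9.68121221e-01,
        -1.63341694e+02],
       [ 0.00000000e+00,  0.00000000e+00,  0.00000000e+00,
         1.00000000e+00]])}
```

View pics/a_scene.png

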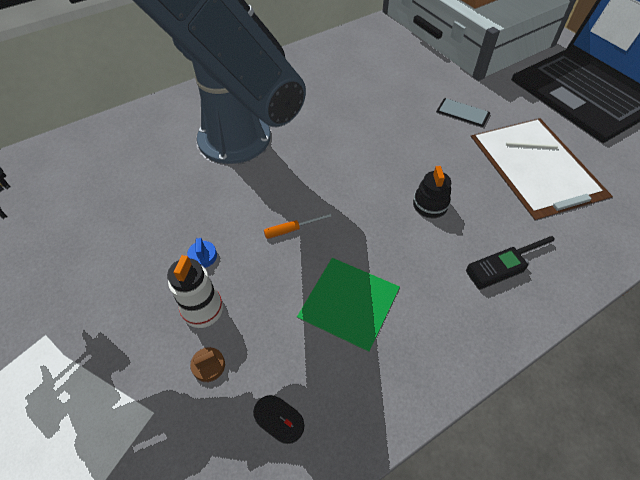

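View pics/a_side.png

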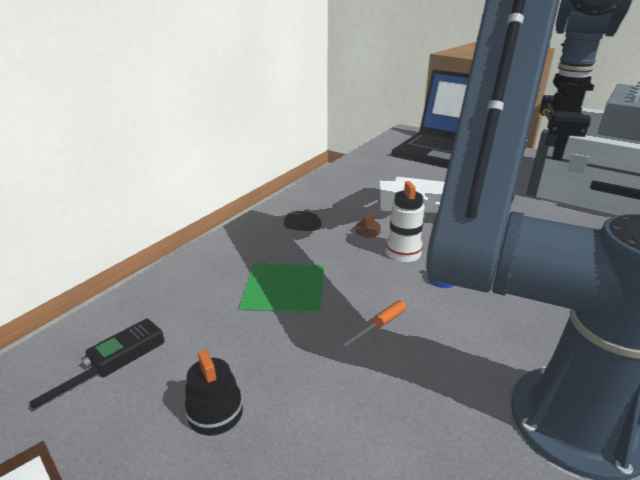

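The scene view shows the tall white lens with its orange bar at about (183,267). The green mat is centred near (350,303), the short lens is at (433,190), and the decoys are blue (202,252) and brown (208,364). The side view agrees, with the long bar at (410,190) and the mat at (283,287). Next I measure the bar and the mat.

```bash
cat >> h.py <<'E'
def orange(p):
    h=cv2.cvtColor(p,cv2.COLOR_RGB2HSV); return cv2.inRange(h,(8,190,100),(20,255,255))
def green(p):
    h=cv2.cvtColor(p,cv2.COLOR_RGB2HSV); return cv2.inRange(h,(55,120,40),(85,255,255))
def bar(P): # points -> min-area rect of top-ish points
    (c,s,a)=cv2.minAreaRect(P[:,:2].astype(np.float32)); return np.round(c,1),np.round(s,1),round(a,1)
E
python3 - <<'E'
from h import *
for n in('scene','side'):
    z=np.load(f'pics/a_{n}.npz'); p,d=z['p'],z['d']; K,Rw,C=cam(n)
    k,L,S,c=cv2.connectedComponentsWithStats(orange(p))
    for i in range(1,k):
        if S[i,4]<30: continue
        v,u=np.where((L==i)&(d>0)); P=world(K,Rw,C,u,v,d[v,u]); zt=np.percentile(P[:,2],98)
        T=P[P[:,2]>zt-4]
        print(n,'orange',c[i].round(),S[i,4],'zmax',zt.round(1),'mean top',T.mean(0).round(1),bar(T) if len(T)>4 else '')
    m=green(p); k,L,S,c=cv2.connectedComponentsWithStats(m); i=1+np.argmax(S[1:,4])
    cs,_=cv2.findContours((L==i).astype(np.uint8),0,2); q=np.array([plane(K,Rw,C,*x[0],4.)[:2] for x in max(cs,key=len)])
    print(n,'mat',bar(q), 'depth z',np.median(world(K,Rw,C,*np.where(L==i)[::-1],d[L==i])[:,2]))
    # white barrel
E
```

```text
scene orange [438. 176.] 158 zmax 123.5 mean top [498.3 305.3 121.4] (array([498.6, 305.3]), array([13.4, 39. ]), 61.2)
scene orange [281. 229.] 325 zmax 28.0 mean top [369.6 -55.6  25.7] (array([370. , -53.9]), array([81.3, 17. ]), 77.7)
scene orange [180. 267.] 174 zmax 187.1 mean top [ 453.4 -301.   185. ] (array([ 453.5, -301.2]), array([13.1, 40.4]), 43.4)
scene mat (array([612.4, -23.4]), array([169.7, 169.9]), 30.1) depth z 4.472620643441928
side mat (array([611.4, -22.6]), array([166.3, 170.6]), 29.8) depth z 4.774257971619136
```

The sizes and heights check out: the bar measures 13×40 at z 185, and the mat 170×170 at z 4. I'm moving above the long cap with the jaw axis turned across the bar.

Call:
carry_out(
  steps=[0, 0, -0.04, 0, 0, 0, 1, -0.05, -0.085, -0.04, 0, 0, 10, 1, -0.08, -0.14, -0.04, 0, 0, 20, 1, -0.11, -0.19, -0.04, 0, 0, 30, 1, -0.14, -0.24, -0.04, 0, 0, 40, 1, -0.165, -0.285, -0.04, 0, 0, 50, 1, -0.18, -0.31, -0.04, 0, 0, 60, 1, -0.19, -0.327, -0.04, 0, 0, 66, 1, -0.19, -0.327, -0.04, 0, 0, 66, 1, -0.19, -0.327, -0.04, 0, 0, 66, 1, -0.19, -0.327, -0.04, 0, 0, 66, 1],
)

```text
time_s: 1.52
position: [452.3, -302.6, 262.5]
ee_rot: [[-0.727, -0.687, -0.0], [-0.687, 0.727, -0.0], [0.0, 0.0, -1.0]]
force: [0.1, 0.2, -0.2]
grip_width: 87.1
```

```bash
cat > look.py <<'E'
from h import *
import sys
f=sys.argv[1]; p,d,o=snap('wrist',f); K,Rw,C=cam('wrist',o)
print(o['time_s'],o['position'].round(1),np.round(o['ee_rot'],4),o['grip_width'],o['force'].round(1))
k,L,S,c=cv2.connectedComponentsWithStats(orange(p))
for i in range(1,k):
    if S[i,4]<100: continue
    v,u=np.where((L==i)&(d>0)); P=world(K,Rw,C,u,v,d[v,u]); zt=np.percentile(P[:,2],95); T=P[P[:,2]>zt-3]
    print('orange',c[i].round(),S[i,4],'z',zt.round(1),bar(T))
E
python3 look.py pics/b_wrist.png
```

```text
1.525 [ 452.3 -302.6  262.5] [[-7.270e-01 -6.866e-01 -3.000e-04]
 [-6.866e-01  7.270e-01 -1.000e-04]
 [ 3.000e-04  2.000e-04 -1.000e+00]] 87.14371481065061 [ 0.1  0.2 -0.2]
orange [319. 251.] 983 z 187.3 (array([ 451.6, -302.6]), array([12.6, 38.4]), 44.8)
orange [246. 391.] 386 z 25.7 (array([366.4, -89.6]), array([24.9, 10.1]), 44.9)
```

View pics/b_wrist.png

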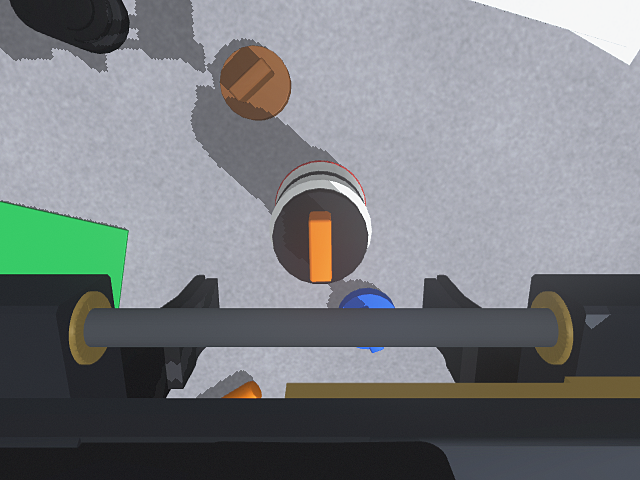

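The wrist view shows the bar upright in the image at about (320,247), aligned with the jaws and centred to within 1 mm. I'm descending and gripping.

Call:
carry_out(
  steps=[0, 0, 0.04, 0, 0, 0, 1, 0, 0, 0.075, 0, 0, 0, 1, 0, 0, 0.095, 0, 0, 0, 1, 0, 0, 0.103, 0, 0, 0, 1, 0, 0, 0.103, 0, 0, 0, 1, 0, 0, 0.103, 0, 0, 0, -0.5, 0, 0, 0.103, 0, 0, 0, -0.5, 0, 0, 0.103, 0, 0, 0, -0.5, 0, 0, 0.103, 0, 0, 0, -1, 0, 0, 0.103, 0, 0, 0, -1, 0, 0, 0.103, 0, 0, 0, -1, 0, 0, 0.103, 0, 0, 0, -1, 0, 0, 0.103, 0, 0, 0, -1],
  newtons=15,
)

```text
time_s: 3.2
position: [453.0, -301.6, 159.5]
ee_rot: [[-0.726, -0.687, -0.0], [-0.687, 0.726, 0.0], [0.0, 0.0, -1.0]]
force: [-0.5, 0.4, 0.4]
grip_width: 14.8
```

The jaws stopped at 14.8 mm, so they are on the bar. I'm lifting slowly and straight up.

Call:
carry_out(
  steps=[0, 0, -0.003, 0, 0, 0, -1, 0, 0, -0.006, 0, 0, 0, -1, 0, 0, -0.009, 0, 0, 0, -1, 0, 0, -0.012, 0, 0, 0, -1, 0, 0, -0.015, 0, 0, 0, -1, 0, 0, -0.018, 0, 0, 0, -1, 0, 0, -0.022, 0, 0, 0, -1, 0, 0, -0.027, 0, 0, 0, -1, 0, 0, -0.035, 0, 0, 0, -1, 0, 0, -0.045, 0, 0, 0, -1, 0, 0, -0.055, 0, 0, 0, -1, 0, 0, -0.065, 0, 0, 0, -1, 0, 0, -0.07, 0, 0, 0, -1, 0, 0, -0.07, 0, 0, 0, -1],
  newtons=15,
)

```text
time_s: 4.95
position: [453.2, -301.7, 230.1]
ee_rot: [[-0.726, -0.687, 0.001], [-0.687, 0.726, -0.001], [-0.0, -0.001, -1.0]]
force: [-0.4, -0.2, -0.3]
grip_width: 13.7
```

Run:
```python
from h import *
p,d,o=snap('scene','pics/c_scene.png'); p2,_,_=snap('side','pics/c_side.png')
print(o['time_s'],o['position'],o['force'],o['grip_width'])
cv2.imwrite('pics/c_both.png',cv2.cvtColor(np.hstack([cv2.resize(p[180:380,100:300],(400,400)),cv2.resize(p2[100:300,300:500],(400,400))]),cv2.COLOR_RGB2BGR))
```

```text
4.95 [ 453.19604179 -301.70693841  230.05018539] [-0.35853508 -0.16202371 -0.29823892] 13.731924103176427
```

View pics/c_both.png

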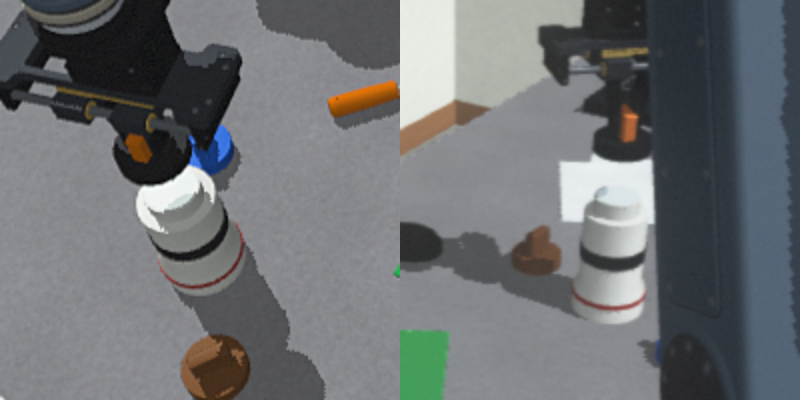

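The cap is off and hangs level. The white lens stands upright at about (188,240) in the left crop and (612,255) in the right. I'm carrying the cap to the mat centre and lowering partway.

Call:
carry_out(
  steps=[-0.006, 0.002, 0, 0, 0, 0, -1, -0.021, 0.0065, 0, 0, 0, 0, -1, -0.046, 0.014, 0, 0, 0, 0, -1, -0.074, 0.0225, 0, 0, 0, 0, -1, -0.104, 0.032, 0, 0, 0, 0, -1, -0.138, 0.042, 0, 0, 0, 0, -1, -0.172, 0.052, 0, 0, 0, 0, -1, -0.206, 0.063, 0, 0, 0, 0, -1, -0.236, 0.072, 0, 0, 0, 0, -1, -0.264, 0.0805, 0, 0, 0, 0, -1, -0.286, 0.087, 0, 0, 0, 0, -1, -0.301, 0.0915, 0, 0, 0, 0, -1, -0.307, 0.0935, 0, 0, 0, 0, -1, -0.307, 0.0935, 0.02, 0, 0, 0, -1, -0.307, 0.0935, 0.05, 0, 0, 0, -1, -0.307, 0.0935, 0.085, 0, 0, 0, -1, -0.307, 0.0935, 0.12, 0, 0, 0, -1, -0.307, 0.0935, 0.145, 0, 0, 0, -1, -0.307, 0.0935, 0.16, 0, 0, 0, -1, -0.307, 0.0935, 0.16, 0, 0, 0, -1],
  newtons=15,
)

```text
time_s: 7.55
position: [611.1, -22.8, 68.7]
ee_rot: [[-0.727, -0.687, -0.002], [-0.687, 0.727, 0.0], [0.001, 0.002, -1.0]]
force: [0.6, 0.1, -1.6]
grip_width: 14.0
```

Run:
```python
from h import *
p,d,o=snap('scene','pics/d_scene.png'); p2,d2,_=snap('side','pics/d_side.png')
print(o['time_s'],o['position'],o['force'],o['grip_width'])
cv2.imwrite('pics/d_both.png',cv2.cvtColor(np.hstack([cv2.resize(p[200:400,250:450],(400,400)),cv2.resize(p2[170:370,180:380],(400,400))]),cv2.COLOR_RGB2BGR))
```

```text
7.55 [611.05003072 -22.83557325  68.66790082] [ 0.59358729  0.05264585 -1.61995481] 14.002595489450218
```

View pics/d_both.png

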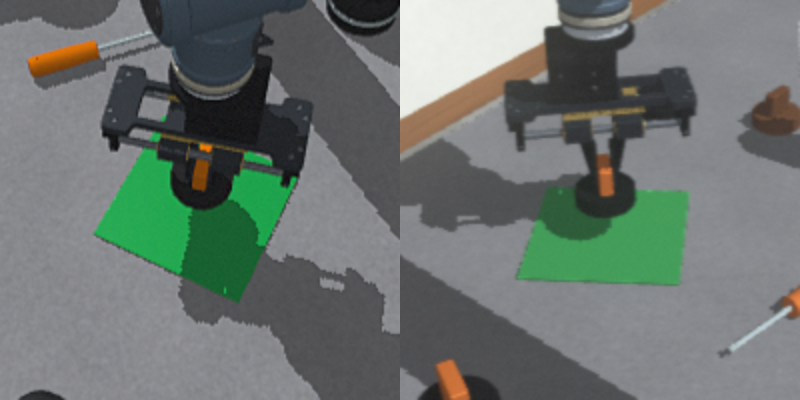

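The cap hangs level over the middle of the mat. I'm lowering it gently until it is just short of contact.

Call:
carry_out(
  steps=[0, 0, 0.012, 0, 0, 0, -1, 0, 0, 0.024, 0, 0, 0, -1, 0, 0, 0.032, 0, 0, 0, -1, 0, 0, 0.036, 0, 0, 0, -1, 0, 0, 0.038, 0, 0, 0, -1, 0, 0, 0.039, 0, 0, 0, -1, 0, 0, 0.04, 0, 0, 0, -1, 0, 0, 0.04, 0, 0, 0, -1],
  newtons=15,
)

```text
time_s: 8.65
position: [611.9, -22.7, 29.7]
ee_rot: [[-0.726, -0.687, 0.0], [-0.687, 0.726, -0.0], [-0.0, -0.0, -1.0]]
force: [0.3, 0.3, -0.4]
grip_width: 13.9
```

Call:
carry_out(
  steps=[0, 0, 0.0005, 0, 0, 0, -1, 0, 0, 0.001, 0, 0, 0, -1, 0, 0, 0.0015, 0, 0, 0, -1, 0, 0, 0.002, 0, 0, 0, -1, 0, 0, 0.002, 0, 0, 0, -1],
)

```text
time_s: 9.28
position: [611.8, -22.7, 27.6]
ee_rot: [[-0.726, -0.687, 0.0], [-0.687, 0.726, -0.0], [-0.0, -0.0, -1.0]]
force: [-0.2, 0.3, -0.1]
grip_width: 13.8
```

Call:
carry_out(
  steps=[0, 0, 0.0003, 0, 0, 0, -1, 0, 0, 0.0006, 0, 0, 0, -1, 0, 0, 0.0009, 0, 0, 0, -1, 0, 0, 0.0012, 0, 0, 0, -1, 0, 0, 0.0012, 0, 0, 0, -1],
)

```text
time_s: 9.9
position: [611.8, -22.7, 27.5]
ee_rot: [[-0.726, -0.687, 0.0], [-0.687, 0.726, -0.0], [-0.0, -0.0, -1.0]]
force: [-2.2, 0.3, 8.8]
grip_width: 14.1
```

It made contact at z 27.5, as predicted, with about 9 N. I'm easing back slightly, releasing, and retreating straight up.

Call:
carry_out(
  steps=[0, 0, -0.0008, 0, 0, 0, -1, 0, 0, -0.0008, 0, 0, 0, -1, 0, 0, -0.0008, 0, 0, 0, -0.5, 0, 0, -0.0008, 0, 0, 0, -0.3, 0, 0, -0.0008, 0, 0, 0, 0.2, 0, 0, -0.0008, 0, 0, 0, 0.2, 0, 0, -0.0008, 0, 0, 0, 0.2, 0, 0, -0.01, 0, 0, 0, 0.2, 0, 0, -0.03, 0, 0, 0, 0.2, 0, 0, -0.07, 0, 0, 0, 0.2, 0, 0, -0.12, 0, 0, 0, 0.2, 0, 0, -0.17, 0, 0, 0, 0.2, 0, 0, -0.2, 0, 0, 0, 0.2, 0, 0, -0.2, 0, 0, 0, 0.2, 0, 0, -0.2, 0, 0, 0, 0.2],
)

```text
time_s: 11.78
position: [610.8, -22.5, 225.6]
ee_rot: [[-0.726, -0.687, -0.002], [-0.687, 0.726, 0.0], [0.001, 0.001, -1.0]]
force: [-0.2, 0.1, -1.0]
grip_width: 52.2
```

```bash
python3 look.py pics/e_wrist.png
python3 - <<'E'
from h import *
for n in('scene','side'):
    p,d,o=snap(n,f'pics/e_{n}.png'); K,Rw,C=cam(n)
    k,L,S,c=cv2.connectedComponentsWithStats(orange(p))
    for i in range(1,k):
        if S[i,4]<30: continue
        v,u=np.where((L==i)&(d>0)); P=world(K,Rw,C,u,v,d[v,u]); zt=np.percentile(P[:,2],98); print(n,c[i].round(),zt.round(1),bar(P[P[:,2]>zt-4]))
    q=np.load(f'pics/a_{n}.npz')['p']; dif=np.abs(p.astype(int)-q).sum(2)
    s={'scene':(slice(308,332),slice(165,230)),'side':(slice(240,265),slice(380,425))}[n]
    print('lens foot area change',(dif[s]>60).mean().round(3))
a=cv2.imread('pics/e_scene.png');b=cv2.imread('pics/e_side.png');w=cv2.imread('pics/e_wrist.png')
r=lambda x:cv2.resize(x,(400,300))
cv2.imwrite('pics/e_all.png',np.vstack([np.hstack([r(a),r(b)]),np.hstack([r(w),r(cv2.resize(a[170:350,150:390],(400,300)))])]))
E
```

```text
11.775 [610.8 -22.5 225.6] [[-7.264e-01 -6.872e-01 -1.800e-03]
 [-6.872e-01  7.264e-01  4.000e-04]
 [ 1.000e-03  1.500e-03 -1.000e+00]] 52.18345500734088 [-0.2  0.1 -1. ]
orange [320. 217.] 732 z 55.2 (array([611.7, -23.1]), array([12.7, 38.9]), 43.6)
scene [438. 176.] 123.0 (array([499.4, 305.5]), array([14.3, 40.7]), 60.0)
scene [281. 229.] 27.4 (array([371.2, -54.4]), array([82.5, 19.3]), 78.5)
scene [350. 293.] 56.1 (array([612.9, -22.5]), array([13.3, 40.3]), 43.0)
lens foot area change 0.0
lens foot area change 0.0
```

View pics/e_all.png

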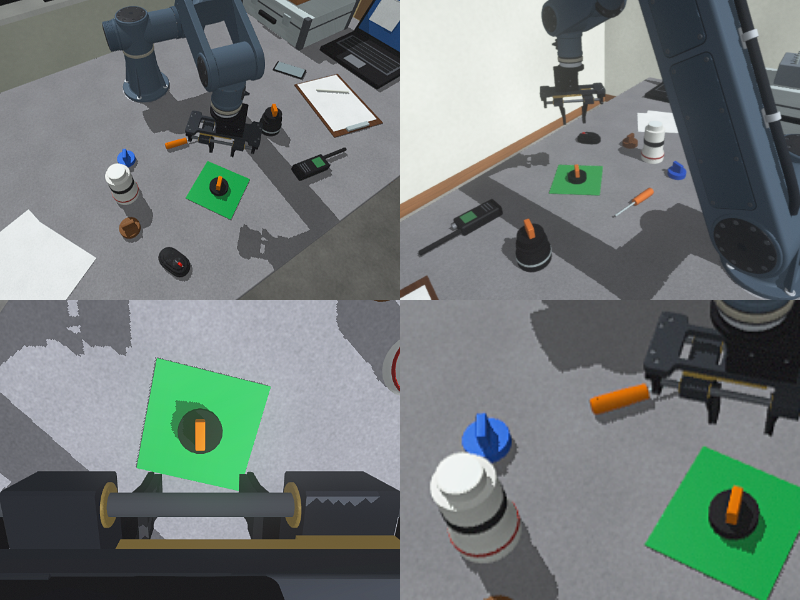

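The cap sits centred on the mat with its handle up; the bar top at z 55 matches the expected 53 within error. The white lens is upright and unmoved, and the short lens is still capped. The gripper is clear, so I'm handing in.

```bash
python3 -c "
from station import manip; print(manip.job_done())"
```

```text
the job is handed in; nothing more can be done
None
```

I lifted the long lens's cap off by its orange handle and set it down near the centre of the green mat, handle up. I then released it, backed the gripper clear, and handed the job in at about 12 s. Contact with the mat was gentle, at about 9 N.

- **Cap:** the last wrist view puts the bar at (611.7, −23.1) and the scene view at (612.9, −22.5); the mat centre is about (612, −23). The bar's top measured z 55–56 against the expected 53, the same 2 mm high bias as the cameras' earlier readings.
- **White lens:** it stands upright, with no pixel change around its foot in either fixed camera.
- **Short lens:** it still has its cap on, and its bar moved less than 1 mm between readings, which is within noise.

No check failed or disagreed beyond that bias.

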